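# Pack the tiffin box and close it

## Task

Pack the orange tiffin box for lunch: put the three low steel containers that have lids on (large round, small round, square) each standing in the white insert shaped for it, then put the orange lid on so that it sits fully down on the box's ledge all round. Keep the containers upright on the way, and leave the open bowl and the tall canister standing where they are.

Things in the scene. Friction and masses are not known exactly. Their poses are not given: they have to be found in the camera images.
- tiffin: Fixed orange base of the tiffin box: ledge plate 134 x 304 mm, 6 mm thick, on it a low tray 92 x 262 mm, walls to 26 mm above the counter. Origin: centre of the underside, y along its length, z up. Three white inserts sit in a row along y, 85 mm apart, in varying order. The lid goes over the tray (9 mm play each side) onto the ledge. Mug, jar and tongs lie well outside the work.
- insert_large: White plastic insert in the tiffin base, 84 x 84 mm, 20 mm high, with a large round well 74 mm across and 17 mm deep. Origin: centre of its underside (9 mm above the counter); well floor 3 mm above the origin, rim 20 mm above it. Same axes as the tiffin. Fixed in the tiffin.
- insert_small: White plastic insert like the large one (84 x 84 x 20 mm, origin at the centre of its underside, well floor 3 mm above it, rim 20 mm above it) but with a small round well 56 mm across. Fixed in the tiffin.
- insert_square: White plastic insert like the large one (84 x 84 x 20 mm, origin at the centre of its underside, well floor 3 mm above it, rim 20 mm above it) but with a square well 70 x 70 mm, its sides along the x and y axes of the insert. Fixed in the tiffin.
- dabba_large: Closed round steel container with a press-on lid, 58 mm across, 50 mm high, up to 0.17 kg. Stands on the counter; origin at the centre of its underside, z up. It belongs in insert_large.
- dabba_small: Closed round steel container with a press-on lid, 40 mm across, 50 mm high, up to 0.17 kg. Origin at the centre of its underside, z up. It belongs in insert_small.
- dabba_square: Closed square steel container with a press-on lid, 54 x 54 mm, 50 mm high, up to 0.19 kg, sides along its x and y axes. Origin at the centre of its underside, z up. It belongs in insert_square; any quarter turn will do.
- lid: Deep orange lid, open below, standing right way up on the counter: 116 x 286 mm, walls 3 mm, 68 mm high to its top, 65 mm deep inside, 0.22 kg. Origin: centre of its lower edge, y along its length, z up. Handle bar along y over its middle: 14 mm wide, 120 mm long, 12 mm high, its top 100 mm above the origin, 20 mm free beneath between end posts at y = +-53 mm. Fits either way round.
- katori_open: Open steel bowl without a lid, 58 mm across and 46 mm high, looks like dabba_large with its lid off. Not to be packed. Origin at the centre of its underside.
- canister_tall: Closed round steel canister, 40 mm across and 95 mm high: like dabba_small but taller, too tall for the lid to close over. Not to be packed. Origin at the centre of its underside.
Not all that is in view belongs to the job. What is shaped like the dabba_small but purple or red is not meant. Leave any purple or red look-alike of the dabba_square alone.

How it is judged:
By the outcome, as a careful person would: the job done as asked, in the order asked, and still so for the second after the job is handed in, with the robot touching nothing.
It also fails if it takes over 109 s, if anything falls off the work surface, if the arm or the gripper's body presses on something with over 40 N, if the wrist force passes 120 N, or if a joint passes its speed limit or range.

## Robot

A 6-joint arm with a two-finger parallel gripper is mounted at the origin on the work surface. World frame = base frame: x ahead of the robot, y to its left, z up, the work surface at z = 0. Lengths are in m, angles in rad, forces in N, time in s.
With the tool pointing down it reaches from about 0.35 to 0.85 m from the base axis. Payload 8.1 kg.
Tool frame: the origin (TCP) lies at the very end of the fingers, on their centre line; the grasp point (between the pads) lies 19 mm behind it (r.tcp_to_grasp is the distance from the TCP to the grasp point, in m); z points along the fingers, y is the line along which they close (so a half turn about z gives the same grasp; the last joint's range is limited). The gripper opens to 93 mm and grips with 3 to 60 N. Pads are 15 mm wide; open, the fingers measure 128 mm over their backs; the gripper's body (75 mm by 188 mm) begins 65 mm behind the grasp point.
Start: joints at [1.046, 0.13, 1.488, -0, 1.523, -0.085], TCP at [0.255, 0.543, 0.219] pointing down, gripper open.
Joint ranges: [-2.96, 2.96], [-0.89, 2.26], [0.02, 2.5], [-1.34, 4.48], [0, 2.73], [-2.66, 2.66]. Speed limits (rad/s): [2.39, 2.39, 2.79, 3.14, 3.14, 3.14].

## Interface

Orientations are given as a rotation vector (axis times angle).
In Python, from bench import r gives the robot as it stands.
- The arm moves only by the tool jog_arm, never from a script. Its argument "series" is text: rows parted by semicolons, each of 5 numbers parted by spaces: the finger opening in m, from 0 to 0.093, then the shift along the tool's x, y, z in m, then the turn about the tool's z in degrees. In form: grip tx ty tz spin; .... A call has 1 to 20 rows; each row is the pose to reach, as a shift and turn from the pose commanded when the call began, along the tool's axes at that moment; what a row does not reach only later rows make up. A row lasts 1/8 s, in which the tool goes at most 62.5 mm and 10.7 degrees, less where a joint would pass 70% of its speed; a pose out of reach is approached as far as the arm can. A call with a gripper value outside its range is refused whole. The fingers move at their own pace and stop on an object; "newtons" is the grip in N (left out, the last holds). Time passes only in rows, so rows that repeat a pose let the fingers close. It gives the time, the measured TCP pose, the force, the opening and the grip force at its end, in the units of the state.
- r.get_obs(): the state, without advancing time (a new reading comes with each control period).
- r.capture(name): name is "scene" or "top" or "wrist"; returns (picture, depth): 384x512x3 uint8, blue, green, red; 384x512 float32, m along the optical axis (not along the pixel's ray), 0 where there is no reading.
- r.get_calibration(name): a dict with "fx", "fy", "cx", "cy" (pixels), "camera_from_world" (4x4, takes a point from world to camera coordinates). Camera axes: x right, y up, looking along -z (the intrinsics and any distortion apply to the point x, -y, -z); pixel columns grow to the right and rows downward; lengths in m; the calibration is good to about 2 mm. A picture is of the moment at which its call begins: read the wrist's pose just before it. get_calibration takes no time and is no camera call; for the wrist camera it gives the pose at the moment of the call.
- r.sign_off(): hands the job in; it is judged then, once.
Trained networks look in the newest picture that a camera, given by its name, has taken for a name from the list of things; names that differ only in an ending like _2 or _b are one class to them, and where a whole thing is asked for, a point or a joint stands for the part that bears it (a point fixed in the world has none). Each returns a list of dicts, best first, with "p" (0 to 1); they miss things now and then, are a little off and sometimes report something else, mostly with a low value. They report only what shows in the picture. A call takes as long as a camera call. They do not tell look-alikes from the thing itself.
- r.recognise(name, camera): "bbox" ([left, top, right, bottom] in pixels, round what is visible of it).
The state is a dict: "t": time; "qpos": joint angles; "dq": joint speeds; "tau": joint torques, N m; "tool_pos": TCP position; "tcp_rot": TCP orientation; "wrist_force": force on the tool from outside, world axes, zero at the start; "ft_torque": the same for the moment, N m; "grip_width": finger opening in m; "grasp_force": force on a finger pad.
Only numpy, scipy, OpenCV 4.12 (cv2) and the standard library are available. Lean on these libraries where they do the work, as an engineer would, in place of code of your own. Each camera call takes 0.05 s, during which the arm holds its last target. There are 200 camera calls.

## Working session

There is one attempt and no reset: what is moved stays moved. The work goes in short steps, Python scripts to look and compute and a tool call to move; the robot and the scene stay as the last step left them, time stands still between calls to the robot, and variables do not carry over. Pictures are saved under pics/ and viewed, at most 14 in all, crops included, and the job is handed in when it is done.

Besides the shell and the picture viewer there is one more tool, called after "Emit:" by a JSON object that holds its "fn" and its "kwargs", one argument or row to a line. jog_arm: Moves the arm, as the interface text tells. Its arguments: {"type":"object","properties":{"series":{"type":"string"},"newtons":{"type":"number"}},"required":["series"]}

```bash
mkdir -p pics; ls; cat > h.py <<'E'
from bench import r
import numpy as np, cv2
def cap(n,save=None):
    c=r.get_calibration(n); im,d=r.capture(n)
    if save: cv2.imwrite('pics/'+save,im)
    return c,im,d
def world(c,d):
    h,w=d.shape; u,v=np.meshgrid(np.arange(w),np.arange(h))
    X=(u-c['cx'])/c['fx']*d; Y=-(v-c['cy'])/c['fy']*d
    P=np.stack([X,Y,-d,np.ones_like(d)],-1)@np.linalg.inv(c['camera_from_world']).T
    P=P[...,:3]; P[d==0]=np.nan; return P
E
python3 - <<'E'
from h import *
o=r.get_obs(); print(o)
for n in('top','scene'):
    c,im,d=cap(n,n+'0.png'); print({k:v for k,v in c.items()}) 
    np.savez(n+'0.npz',im=im,d=d,P=world(c,d))
    for k in('tiffin','insert_large','insert_small','insert_square','dabba_large','dabba_small','dabba_square','lid','katori_open','canister_tall'):
        if n=='top': print(k,[(np.round(x['bbox']),round(x['p'],2)) for x in r.recognise(k,n)])
E
```

```text
pics
{'t': 0.0, 'qpos': array([ 1.04557233e+00,  1.31140912e-01,  1.48924726e+00,  2.30932398e-05,
        1.52300532e+00, -8.53820707e-02]), 'dq': array([-0.00067116,  0.00089574, -0.00055779,  0.00173215,  0.00143009,
        0.00016156]), 'tau': array([-4.47526509e-04, -5.59806633e+01, -4.91783917e+01,  7.70458952e-02,
        3.45498975e-02, -1.87943865e-04]), 'tool_pos': array([0.25515975, 0.54242559, 0.21761713]), 'tcp_rot': array([-6.85224843e-01, -3.06537520e+00,  2.68656519e-03]), 'wrist_force': array([ 0.45389979, -0.42153935,  0.12722901]), 'ft_torque': array([-0.01332107,  0.03081842,  0.00662435]), 'grasp_force': 0.0, 'grip_width': 0.09294301092087173}
{'fx': 364.76215601299555, 'fy': 364.76215601299555, 'cx': 247.98100293703644, 'cy': 186.1296692429419, 'camera_from_world': array([[-0.01806912, -0.99978982, -0.00968646, -0.02568538],
       [ 0.99711992, -0.01873288,  0.0734911 , -0.57572927],
       [-0.07365711, -0.00833064,  0.99724883, -0.93647302],
       [ 0.        ,  0.        ,  0.        ,  1.        ]])}
tiffin [(array([249., 206., 368., 274.]), 0.62)]
insert
[... 393 characters left out ...]
abba_square [(array([372., 141., 403., 169.]), 0.91), (array([325., 160., 356., 186.]), 0.77)]
lid [(array([101., 218., 228., 290.]), 0.57), (array([164., 133., 191., 163.]), 0.27)]
katori_open [(array([161., 134., 190., 163.]), 0.88), (array([328., 162., 355., 186.]), 0.35)]
canister_tall [(array([103., 157., 127., 177.]), 0.75)]
{'fx': 355.072992181833, 'fy': 355.072992181833, 'cx': 256.54252651401185, 'cy': 190.79170448220623, 'camera_from_world': array([[ 0.62768126,  0.77840026, -0.01045333, -0.32734815],
       [-0.66416774,  0.54247513,  0.51439473,  0.3799928 ],
       [ 0.40607567, -0.31593317,  0.85748982, -1.1796529 ],
       [ 0.        ,  0.        ,  0.        ,  1.        ]])}
```

View pics/top0.png

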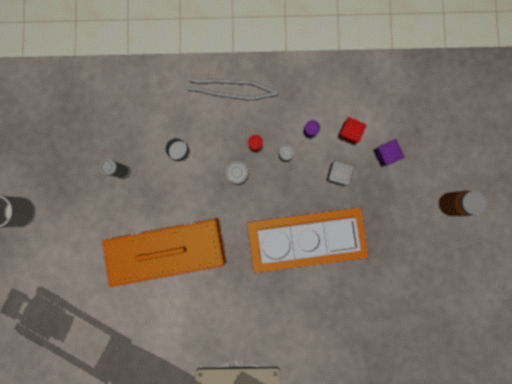

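View pics/scene0.png

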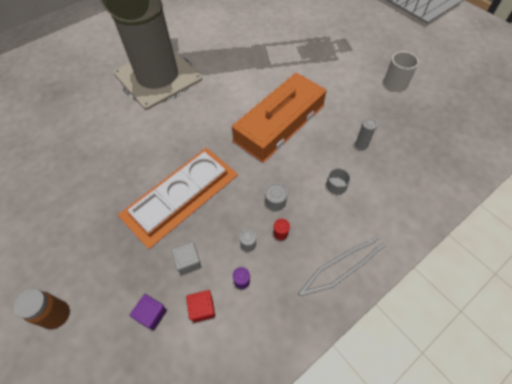

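Top view: steel ones are the large dabba (237,172), small dabba (286,152), square dabba (340,173), open bowl (177,149) and tall canister (115,168). The red and purple ones are look-alikes. The lid is at (163,252); the tiffin is at (307,240), with inserts from left to right large, small, square. Next I measure positions and confirm in a crop.

```bash
python3 - <<'E'
from h import *
z=np.load('top0.npz'); im,P=z['im'],z['P']
Z=P[...,2]
print('counter z',np.nanmedian(Z[100:300,80:480]))
for n,(a,b,c_,d_) in dict(large=(222,158,252,188),small=(276,142,297,163),square=(324,158,357,189),kat=(164,136,192,163),can=(100,156,131,180),lid=(98,215,228,290),purp=(303,118,322,139),red=(246,133,265,153)).items():
    m=np.zeros(Z.shape,bool); m[b:d_,a:c_]=1
    zz=Z[m]; top=np.nanpercentile(zz,97)
    t=m&(Z>(0.035 if n!='lid' else .05)) 
    q=P[t]; rect=cv2.minAreaRect(q[:,:2].astype(np.float32))
    print(n,'top',top.round(3),'med',np.median(q,0).round(3),'rect',np.round(rect[0],4),np.round(rect[1],3),round(rect[2],1), len(q))
    if n=='lid':
        q=P[m&(Z>.085)]; rect=cv2.minAreaRect(q[:,:2].astype(np.float32)); print('handle',np.round(rect[0],4),np.round(rect[1],3),rect[2])
# tiffin: orange mask + white
hsv=cv2.cvtColor(im,cv2.COLOR_BGR2HSV)
m=np.zeros(Z.shape,bool); m[200:280,240:375]=1
o=m&(hsv[...,1]>150)&(hsv[...,0]<25); q=P[o&(Z<.02)]
rect=cv2.minAreaRect(q[:,:2].astype(np.float32)); print('tiffin',np.round(rect[0],4),np.round(rect[1],3),rect[2])
w=m&(hsv[...,1]<60)&(hsv[...,2]>150)
q=P[w]; rect=cv2.minAreaRect(q[:,:2].astype(np.float32)); print('white',np.round(rect[0],4),np.round(rect[1],3),rect[2])
cv2.imwrite('pics/crop1.png',cv2.resize(im[110:285,95:415],None,fx=2.5,fy=2.5,interpolation=cv2.INTER_CUBIC))
E
```

```text
counter z 0.0010507049164536486
large top 0.052 med [ 0.609 -0.007  0.049] rect [ 0.6085 -0.0065] [0.056 0.054] 88.7 400
small top 0.052 med [ 0.658 -0.135  0.049] rect [ 0.6579 -0.1344] [0.038 0.038] 87.5 199
square top 0.052 med [ 0.602 -0.272  0.05 ] rect [ 0.6031 -0.2731] [0.054 0.054] 72.7 452
kat top 0.047 med [0.678 0.153 0.045] rect [0.6741 0.1502] [0.056 0.055] 88.9 104
can top 0.097 med [0.621 0.299 0.093] rect [0.6232 0.3047] [0.04  0.038] 20.2 328
lid top 0.095 med [0.411 0.178 0.069] rect [0.4099 0.1798] [0.118 0.288] 9.5 5600
handle [0.4102 0.1789] [0.014 0.119] 9.539588928222656
purp top 0.052 med [ 0.72  -0.203  0.049] rect [ 0.7204 -0.2032] [0.038 0.038] 46.4 206
red top 0.052 med [ 0.686 -0.055  0.049] rect [ 0.6859 -0.0552] [0.038 0.038] 71.6 194
tiffin [ 0.4327 -0.1905] [0.132 0.304] 6.494985580444336
white [ 0.4325 -0.1897] [0.074 0.253] 8.750874519348145
```

View pics/crop1.png

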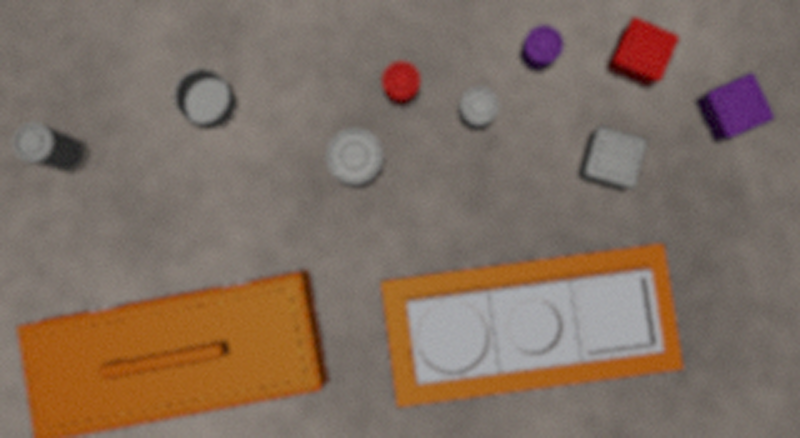

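The crop confirms it: large dabba (lid rings) is crop (355,155), small dabba (478,107), square dabba (614,157). The bowl (207,98) is open, the canister (35,142) is tall, and the rest are red or purple. Now I compute the first move.

```bash
cat >> h.py <<'E'
from scipy.spatial.transform import Rotation as Ro
def plan(x,y,z,yaw,lbl=''):
    """shift in tool axes and spin to TCP target with tool y at world yaw (deg)"""
    o=r.get_obs(); R=Ro.from_rotvec(o['tcp_rot']).as_matrix()
    cur=np.degrees(np.arctan2(R[1,1],R[0,1]))
    s=-((yaw-cur+90)%180-90)
    print(lbl,'t',round(o['t'],2),'shift',np.round(R.T@(np.array([x,y,z])-o['tool_pos']),4),'spin',round(s,1),'yaw now',round(cur,1),'q6',o['qpos'][5].round(2))
E
python3 - <<'E'
from h import *
plan(.6087,-.0065,.15,7.5)
E
```

```text
t 0.6 shift [-0.5536 -0.3467  0.0687] spin 57.3 yaw now 64.8 q6 -0.09
```

Emit:
{"fn": "jog_arm", "kwargs": {
  "series": "0.085 -0.554 -0.347 0 57; 0.085 -0.554 -0.347 0 57; 0.085 -0.554 -0.347 0 57; 0.085 -0.554 -0.347 0 57; 0.085 -0.554 -0.347 0 57; 0.085 -0.554 -0.347 0 57; 0.085 -0.554 -0.347 0 57; 0.085 -0.554 -0.347 0 57; 0.085 -0.554 -0.347 0 57; 0.085 -0.554 -0.347 0 57; 0.085 -0.554 -0.347 0 57; 0.085 -0.554 -0.347 0.03 57; 0.085 -0.554 -0.347 0.03 57; 0.085 -0.554 -0.347 0.03 57; 0.085 -0.554 -0.347 0.03 57",
  "newtons": 25
}}

```text
t: 2.48
tool_pos: [0.6096, -0.0065, 0.1903]
tcp_rot: [2.063, 2.367, 0.002]
wrist_force: [-0.2, 0.7, -0.1]
grip_width: 0.0855
grasp_force: 0.0
```

```bash
python3 - <<'E'
from h import *
c,im,d=cap('wrist','w1.png'); P=world(c,d); Z=P[...,2]
m=(Z>.042)&(Z<.06)
n,l,s,_=cv2.connectedComponentsWithStats(m.astype(np.uint8))
for i in range(1,n):
    if s[i,4]>150:
        q=P[l==i]; t=cv2.minAreaRect(q[:,:2].astype(np.float32)); print(s[i],np.round(t[0],4),np.round(t[1],3),round(t[2],1))
plan(.6087,-.0065,.022,7.5)
E
```

```text
[132   0  22 112 760] [0.4831 0.0948] [0.003 0.099] 9.0
[322   0  63  60 480] [0.6756 0.1459] [0.058 0.05 ] 10.0
[ 234  150   54   54 2243] [ 0.6092 -0.0073] [0.057 0.057] 36.3
[305 210  35  35 821] [ 0.6838 -0.0556] [0.039 0.034] 74.6
[270 268  33  27 733] [ 0.6578 -0.1332] [0.039 0.034] 8.7
[310 326  32  24 632] [ 0.721  -0.2056] [0.039 0.038] 11.5
[204 345  51  35 691] [ 0.603  -0.2733] [0.054 0.053] 73.1
 t 2.52 shift [ 0.0002 -0.0013  0.1682] spin 0.3 yaw now 7.8 q6 -0.23
```

View pics/w1.png

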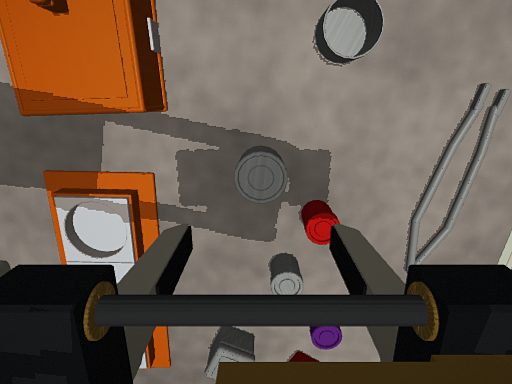

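Wrist view: the large dabba is at (260,175), matching the top view to within 1 mm. Grasping it.

Emit:
{"fn": "jog_arm", "kwargs": {
  "series": "0.085 0 -0.001 0.06 0; 0.085 0 -0.001 0.12 0; 0.085 0 -0.001 0.15 0; 0.085 0 -0.001 0.167 0; 0.085 0 -0.001 0.167 0; 0.04 0 -0.001 0.167 0; 0.04 0 -0.001 0.167 0; 0.04 0 -0.001 0.167 0; 0.04 0 -0.001 0.167 0; 0.04 0 -0.001 0.167 0; 0.04 0 -0.001 0.14 0; 0.04 0 -0.001 0.1 0; 0.04 0 -0.001 0.06 0; 0.04 0 -0.001 0.06 0",
  "newtons": 25
}}

```text
t: 4.28
tool_pos: [0.6107, -0.0073, 0.133]
tcp_rot: [2.061, 2.363, 0.006]
wrist_force: [-0.6, 0.3, -0.3]
grip_width: 0.0578
grasp_force: 25.0
```

```bash
python3 - <<'E'
from h import *
a=np.radians(7.3); T=np.array([.4327,-.190]); yv=np.array([-np.sin(a),np.cos(a)])
for k,n in((1,'large'),(0,'small'),(-1,'square')):
    p=T+.085*k*yv; print(n,p.round(4)); plan(*p,.13,7.3,n)
E
```

```text
large [ 0.4219 -0.1057]
large t 4.28 shift [-0.0718 -0.2004  0.0017] spin 0.5 yaw now 7.8 q6 -0.23
small [ 0.4327 -0.19  ]
small t 4.28 shift [-0.1568 -0.2011  0.0018] spin 0.5 yaw now 7.8 q6 -0.23
square [ 0.4435 -0.2743]
square t 4.28 shift [-0.2418 -0.2019  0.002 ] spin 0.5 yaw now 7.8 q6 -0.23
```

Emit:
{"fn": "jog_arm", "kwargs": {
  "series": "0.04 -0.02 -0.055 0 0; 0.04 -0.04 -0.11 0 0; 0.04 -0.06 -0.165 0 0; 0.04 -0.071 -0.2 0 0.5; 0.04 -0.071 -0.2 0 0.5; 0.04 -0.071 -0.2 0 0.5; 0.04 -0.071 -0.2 0 0.5"
}}

```text
t: 5.15
tool_pos: [0.42, -0.1041, 0.1284]
tcp_rot: [-2.074, -2.359, -0.0]
wrist_force: [-0.1, 0.4, -1.1]
grip_width: 0.058
grasp_force: 25.0
```

```bash
python3 - <<'E'
from h import *
print(r.get_obs()['wrist_force'],r.get_obs()['tool_pos'])
c,im,d=cap('wrist','w2.png')
c,im,d=cap('top'); P=world(c,d); Z=P[...,2]
hsv=cv2.cvtColor(im,cv2.COLOR_BGR2HSV)
a,b=r.get_obs()['tool_pos'][:2]; print('yaw fit by top tiffin')
plan(.4219,-.1057,.034,7.3)
E
```

```text
[-0.12991386  0.42483928 -1.05872648] [ 0.42003845 -0.10413755  0.12836487]
yaw fit by top tiffin
 t 5.25 shift [-0.0018  0.0017  0.0944] spin 0.1 yaw now 7.4 q6 -0.49
```

View pics/w2.png

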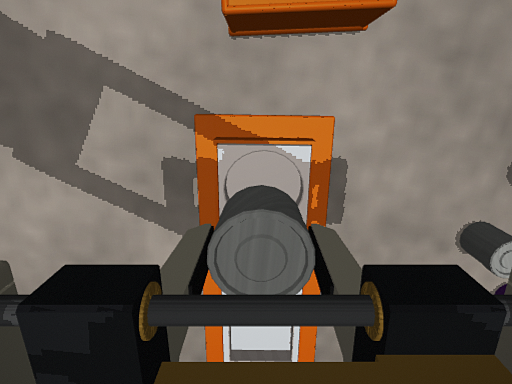

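Wrist view: the large dabba is held upright over its well (265,180), and the tiffin edges are symmetric, so the yaw fits. Lowering it in and releasing.

Emit:
{"fn": "jog_arm", "kwargs": {
  "series": "0.04 -0.002 0.0015 0.04 0; 0.04 -0.002 0.0015 0.07 0; 0.04 -0.002 0.0015 0.085 0; 0.04 -0.002 0.0015 0.0925 0; 0.04 -0.002 0.0015 0.0925 0; 0.04 -0.002 0.0015 0.0925 0; 0.085 -0.002 0.0015 0.0925 0; 0.085 -0.002 0.0015 0.0925 0; 0.085 -0.002 0.0015 0.0925 0; 0.085 -0.002 0.0015 0.06 0; 0.085 -0.002 0.0015 0.0 0; 0.085 -0.002 0.0015 -0.01 0; 0.085 -0.002 0.0015 -0.01 0"
}}

```text
t: 6.88
tool_pos: [0.4219, -0.1066, 0.1394]
tcp_rot: [2.074, 2.357, 0.001]
wrist_force: [-0.4, 0.4, -0.4]
grip_width: 0.0849
grasp_force: 0.0
```

```bash
cat >> h.py <<'E'
def tops():
    c,im,d=cap('top'); P=world(c,d); Z=P[...,2]
    m=(Z>.045)&(Z<.07)&(P[...,1]<.02)&(P[...,0]<.7)
    n,l,s,_=cv2.connectedComponentsWithStats(m.astype(np.uint8))
    for i in range(1,n):
        if s[i,4]>80:
            q=P[l==i]; t=cv2.minAreaRect(q[:,:2].astype(np.float32)); print(s[i],np.round(t[0],4),np.round(t[1],3),round(t[2],1),'z',np.median(q[:,2]).round(4))
    return im
E
python3 - <<'E'
from h import *
cv2.imwrite('pics/t2.png',tops())
plan(.6582,-.1338,.1385,7.3)
E
```

```text
[341 135  21   8  97] [ 0.6905 -0.3034] [0.05  0.019] 89.4 z 0.0494
[247 137  16  13 167] [ 0.6839 -0.0553] [0.038 0.032] 89.1 z 0.0494
[377 140  27  26 433] [ 0.6537 -0.4029] [0.054 0.054] 21.0 z 0.0496
[279 145  15  16 186] [ 0.6578 -0.1353] [0.036 0.038] 87.8 z 0.0495
[328 161  25  25 437] [ 0.6031 -0.2733] [0.054 0.054] 72.4 z 0.0498
[446 191  18  26 134] [ 0.5189 -0.5504] [0.063 0.03 ] 0.7 z 0.0587
 t 6.92 shift [-0.0575  0.2318 -0.0007] spin -0.0 yaw now 7.3 q6 -0.49
```

Emit:
{"fn": "jog_arm", "kwargs": {
  "series": "0.085 -0.0145 0.058 0 0; 0.085 -0.029 0.116 0 0; 0.085 -0.0435 0.174 0 0; 0.085 -0.0575 0.232 0 0; 0.085 -0.0575 0.232 0 0; 0.085 -0.0575 0.232 0 0; 0.085 -0.0575 0.232 0 0"
}}

```text
t: 7.8
tool_pos: [0.6575, -0.1337, 0.1388]
tcp_rot: [-2.075, -2.358, 0.0]
wrist_force: [0.3, -0.5, 0.4]
grip_width: 0.085
grasp_force: 0.0
```

```bash
python3 - <<'E'
from h import *
tops()
c,im,d=cap('wrist'); P=world(c,d); Z=P[...,2]
m=(Z>.042)&(Z<.056)
n,l,s,_=cv2.connectedComponentsWithStats(m.astype(np.uint8))
for i in range(1,n):
    if s[i,4]>300:
        q=P[l==i]; t=cv2.minAreaRect(q[:,:2].astype(np.float32)); print(s[i],np.round(t[0],4),np.round(t[1],3),round(t[2],1))
plan(.6582,-.1345,.022,7.3)
E
```

```text
[377 140  27  26 430] [ 0.6538 -0.4019] [0.053 0.055] 22.8 z 0.0495
[446 191  17  26 135] [ 0.5196 -0.5513] [0.032 0.063] 89.2 z 0.0577
[ 284   84   48   49 1848] [ 0.6868 -0.0566] [0.039 0.039] 34.1
[  0  97  31  63 653] [ 0.4423 -0.1042] [0.018 0.051] 10.1
[ 241  172   43   43 1475] [ 0.6588 -0.1361] [0.038 0.039] 7.5
[ 296  246   41   39 1249] [ 0.7207 -0.2041] [0.038 0.039] 30.5
[172 281  43  14 337] [ 0.6022 -0.2476] [0.042 0.014] 2.8
[170 326  44  13 318] [ 0.6039 -0.2917] [0.02  0.042] 73.9
[ 260  326   65   36 1777] [ 0.7149 -0.3088] [0.053 0.054] 64.7
 t 7.9 shift [-0.0005 -0.      0.1179] spin -0.0 yaw now 7.3 q6 -0.4
```

Emit:
{"fn": "jog_arm", "kwargs": {
  "series": "0.085 -0.0015 0.001 0.06 0; 0.085 -0.0015 0.001 0.1 0; 0.085 -0.0015 0.001 0.1165 0; 0.085 -0.0015 0.001 0.1165 0; 0.025 -0.0015 0.001 0.1165 0; 0.025 -0.0015 0.001 0.1165 0; 0.025 -0.0015 0.001 0.1165 0; 0.025 -0.0015 0.001 0.1165 0; 0.025 -0.0015 0.001 0.1165 0; 0.025 -0.0015 0.001 0.1165 0; 0.025 -0.0015 0.001 0.1 0; 0.025 -0.0015 0.001 0.06 0; 0.025 -0.0015 0.001 0.01 0; 0.025 -0.0015 0.001 0.01 0"
}}

```text
t: 9.65
tool_pos: [0.6637, -0.1363, 0.1363]
tcp_rot: [2.069, 2.351, 0.007]
wrist_force: [1.0, 0.5, -1.7]
grip_width: 0.0396
grasp_force: 25.0
```

```bash
python3 - <<'E'
from h import *
plan(.4327,-.190,.132,7.3)
E
```

```text
t 9.65 shift [-0.0239 -0.236   0.002 ] spin 0.0 yaw now 7.3 q6 -0.41
```

Emit:
{"fn": "jog_arm", "kwargs": {
  "series": "0.025 -0.0065 -0.058 0 0; 0.025 -0.013 -0.116 0 0; 0.025 -0.0195 -0.174 0 0; 0.025 -0.025 -0.231 0 0; 0.025 -0.025 -0.231 0 0; 0.025 -0.025 -0.231 0 0; 0.025 -0.025 -0.231 0 0; 0.025 -0.025 -0.231 0 0"
}}

```text
t: 10.65
tool_pos: [0.4347, -0.1893, 0.1287]
tcp_rot: [2.074, 2.359, 0.0]
wrist_force: [0.0, 0.2, -1.1]
grip_width: 0.0394
grasp_force: 25.0
```

```bash
python3 - <<'E'
from h import *
cap('wrist','w3.png')
plan(.4327,-.190,.0345,7.3)
E
```

```text
t 10.7 shift [-0.0005 -0.002   0.0941] spin 0.1 yaw now 7.4 q6 -0.65
```

View pics/w3.png

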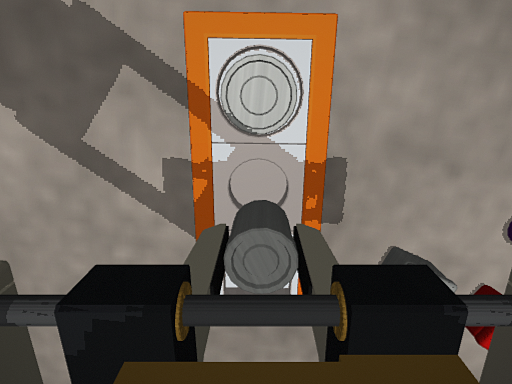

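The large dabba sits in its well at (260,90), and the small one hangs over the small well at (258,185). Lowering it.

Emit:
{"fn": "jog_arm", "kwargs": {
  "series": "0.025 -0.0005 -0.002 0.04 0; 0.025 -0.0005 -0.002 0.07 0; 0.025 -0.0005 -0.002 0.085 0; 0.025 -0.0005 -0.002 0.093 0; 0.025 -0.0005 -0.002 0.093 0; 0.025 -0.0005 -0.002 0.093 0; 0.075 -0.0005 -0.002 0.093 0; 0.075 -0.0005 -0.002 0.093 0; 0.075 -0.0005 -0.002 0.093 0; 0.075 -0.0005 -0.002 0.093 0; 0.08 -0.0005 -0.002 0.06 0; 0.08 -0.0005 -0.002 0.0 0; 0.08 -0.0005 -0.002 -0.01 0; 0.08 -0.0005 -0.002 -0.01 0"
}}

```text
t: 12.45
tool_pos: [0.4326, -0.1905, 0.1393]
tcp_rot: [2.074, 2.357, 0.001]
wrist_force: [0.4, -0.2, -0.7]
grip_width: 0.0797
grasp_force: 0.0
```

```bash
python3 - <<'E'
from h import *
plan(.6032,-.2732,.138,-17.3)
E
```

```text
t 12.45 shift [-0.1037  0.1587  0.0017] spin 24.6 yaw now 7.3 q6 -0.65
```

Emit:
{"fn": "jog_arm", "kwargs": {
  "series": "0.08 -0.026 0.04 0 8; 0.08 -0.052 0.08 0 16; 0.08 -0.078 0.12 0 24.6; 0.08 -0.104 0.159 0 24.6; 0.08 -0.104 0.159 0 24.6; 0.08 -0.104 0.159 0 24.6; 0.08 -0.104 0.159 0 24.6"
}}

```text
t: 13.32
tool_pos: [0.6019, -0.2726, 0.1383]
tcp_rot: [-2.53, -1.862, 0.001]
wrist_force: [0.3, 0.4, 0.2]
grip_width: 0.08
grasp_force: 0.0
```

```bash
python3 - <<'E'
from h import *
c,im,d=cap('wrist'); P=world(c,d); Z=P[...,2]
m=(Z>.042)&(Z<.056)
n,l,s,_=cv2.connectedComponentsWithStats(m.astype(np.uint8))
for i in range(1,n):
    if s[i,4]>300:
        q=P[l==i]; t=cv2.minAreaRect(q[:,:2].astype(np.float32)); print(s[i],np.round(t[0],4),np.round(t[1],3),round(t[2],1))
plan(.6032,-.2732,.0225,-17.3)
E
```

```text
[  0  35  28  70 743] [ 0.4398 -0.1156] [0.053 0.02 ] 66.3
[ 351   46   53   53 2161] [ 0.721  -0.2046] [0.039 0.04 ] 63.8
[ 38 141  39  42 382] [ 0.4442 -0.1909] [0.017 0.039] 4.5
[ 356  161   72   63 3413] [ 0.7142 -0.3101] [0.054 0.054] 64.6
[ 234  163   60   57 3333] [ 0.6036 -0.274 ] [0.053 0.054] 72.2
[313 273  31  22 439] [ 0.6344 -0.3903] [0.028 0.022] 6.8
 t 13.38 shift [-0.0002  0.0011  0.1164] spin 0.0 yaw now -17.3 q6 -0.2
```

Emit:
{"fn": "jog_arm", "kwargs": {
  "series": "0.08 -0.0005 0.0015 0.06 0; 0.08 -0.0005 0.0015 0.1 0; 0.08 -0.0005 0.0015 0.1155 0; 0.08 -0.0005 0.0015 0.1155 0; 0.035 -0.0005 0.0015 0.1155 0; 0.035 -0.0005 0.0015 0.1155 0; 0.035 -0.0005 0.0015 0.1155 0; 0.035 -0.0005 0.0015 0.1155 0; 0.035 -0.0005 0.0015 0.1155 0; 0.035 -0.0005 0.0015 0.1 0; 0.035 -0.0005 0.0015 0.06 0; 0.035 -0.0005 0.0015 0.01 0; 0.035 -0.0005 0.0015 0.01 0; 0.035 -0.0005 0.0015 0.01 0; 0.035 -0.0005 0.0015 0.01 0"
}}

```text
t: 15.25
tool_pos: [0.6029, -0.2734, 0.1266]
tcp_rot: [-2.528, -1.86, 0.002]
wrist_force: [0.3, 0.2, -1.8]
grip_width: 0.0538
grasp_force: 25.0
```

```bash
python3 - <<'E'
from h import *
plan(.4435,-.2743,.13,7.3)
E
```

```text
t 15.25 shift [-0.0483 -0.152  -0.0029] spin -24.6 yaw now -17.3 q6 -0.2
```

Emit:
{"fn": "jog_arm", "kwargs": {
  "series": "0.035 -0.015 -0.05 0 -8; 0.035 -0.03 -0.1 0 -16; 0.035 -0.048 -0.152 0 -24.6; 0.035 -0.048 -0.152 0 -24.6; 0.035 -0.048 -0.152 0 -24.6; 0.035 -0.048 -0.152 0 -24.6; 0.035 -0.048 -0.152 0 -24.6"
}}

```text
t: 16.12
tool_pos: [0.4456, -0.2747, 0.1287]
tcp_rot: [2.075, 2.359, 0.0]
wrist_force: [0.3, -0.0, -2.5]
grip_width: 0.0536
grasp_force: 25.0
```

```bash
python3 - <<'E'
from h import *
cap('wrist','w4.png')
plan(.4435,-.2743,.035,7.3)
E
```

```text
t 16.18 shift [ 0.0006 -0.002   0.0936] spin 0.0 yaw now 7.3 q6 -0.78
```

View pics/w4.png

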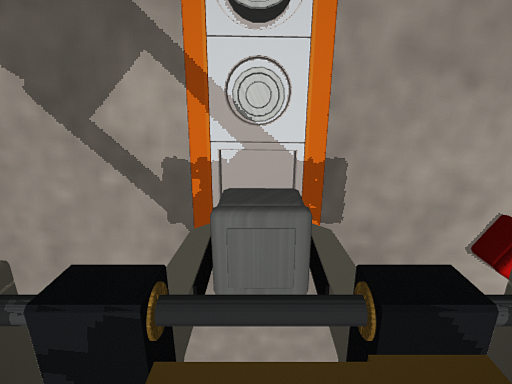

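The small dabba is seated at (258,93). The square one is aligned over the square well (258,170). Lowering it.

Emit:
{"fn": "jog_arm", "kwargs": {
  "series": "0.035 0.0005 -0.002 0.04 0; 0.035 0.0005 -0.002 0.07 0; 0.035 0.0005 -0.002 0.085 0; 0.035 0.0005 -0.002 0.0925 0; 0.035 0.0005 -0.002 0.0925 0; 0.035 0.0005 -0.002 0.0925 0; 0.08 0.0005 -0.002 0.0925 0; 0.08 0.0005 -0.002 0.0925 0; 0.08 0.0005 -0.002 0.0925 0; 0.08 0.0005 -0.002 0.0925 0; 0.08 0.0005 -0.002 0.06 0; 0.08 0.0005 -0.002 0.0 0; 0.08 0.0005 -0.002 -0.04 0; 0.08 0.0005 -0.002 -0.04 0"
}}

```text
t: 17.92
tool_pos: [0.445, -0.2761, 0.1733]
tcp_rot: [2.07, 2.353, 0.001]
wrist_force: [0.2, -0.5, -0.7]
grip_width: 0.0802
grasp_force: 0.0
```

```bash
python3 - <<'E'
from h import *
plan(.4102,.1789,.165,9.5)
E
```

```text
t 17.93 shift [0.4558 0.0233 0.0058] spin -2.2 yaw now 7.3 q6 -0.78
```

Emit:
{"fn": "jog_arm", "kwargs": {
  "series": "0.06 0.057 0.003 0 0; 0.06 0.114 0.006 0 0; 0.06 0.171 0.009 0 0; 0.06 0.228 0.012 0 0; 0.06 0.285 0.015 0 0; 0.06 0.342 0.018 0 0; 0.06 0.4 0.02 0 -1; 0.06 0.456 0.023 0 -2.2; 0.06 0.456 0.023 0 -2.2; 0.06 0.456 0.023 0 -2.2; 0.06 0.456 0.023 0 -2.2; 0.06 0.456 0.023 0 -2.2"
}}

```text
t: 19.42
tool_pos: [0.4079, 0.1797, 0.1685]
tcp_rot: [2.032, 2.396, -0.0]
wrist_force: [-0.5, 0.4, -0.6]
grip_width: 0.0599
grasp_force: 0.0
```

```bash
python3 - <<'E'
from h import *
c,im,d=cap('wrist','w5.png'); P=world(c,d); Z=P[...,2]
q=P[(Z>.09)&(Z<.11)&(abs(P[...,0]-.41)<.06)&(abs(P[...,1]-.18)<.08)]
t=cv2.minAreaRect(q[:,:2].astype(np.float32)); print('handle',np.round(t[0],4),np.round(t[1],3),t[2],np.median(q[:,2]))
plan(*t[0],.076,9.5)
c,im,d=cap('top','t3.png'); P=world(c,d); Z=P[...,2]
hsv=cv2.cvtColor(im,cv2.COLOR_BGR2HSV)
m=np.zeros(Z.shape,bool); m[200:280,240:375]=1
q=P[m&(hsv[...,1]>150)&(hsv[...,0]<25)&(Z<.02)]
rect=cv2.minAreaRect(q[:,:2].astype(np.float32)); print('tiffin',np.round(rect[0],4),np.round(rect[1],3),rect[2])
n,l,s,_=cv2.connectedComponentsWithStats((m&(Z>.052)).astype(np.uint8))
for i in range(1,n):
    if s[i,4]>80:
        q=P[l==i]; t=cv2.minAreaRect(q[:,:2].astype(np.float32)); print(np.round(t[0],4),np.round(t[1],3),round(t[2],1),'z',np.median(q[:,2]).round(4),np.ptp(q[:,2]))
cv2.imwrite('pics/t3c.png',cv2.resize(im[200:285,235:380],None,fx=5,fy=5,interpolation=cv2.INTER_CUBIC))
E
```

```text
handle [0.41  0.179] [0.014 0.119] 9.692296981811523 0.10011633730541589
 t 19.48 shift [-0.0011  0.002   0.0926] spin -0.1 yaw now 9.4 q6 0.14
tiffin [ 0.4327 -0.1903] [0.132 0.304] 6.524165153503418
[ 0.443  -0.2737] [0.054 0.055] 6.8 z 0.0615 0.014189488098050096
[ 0.4325 -0.1902] [0.039 0.038] 20.2 z 0.0607 0.014657564150755142
[ 0.4219 -0.106 ] [0.055 0.055] 89.2 z 0.061 0.010690154650705552
```

View pics/t3c.png

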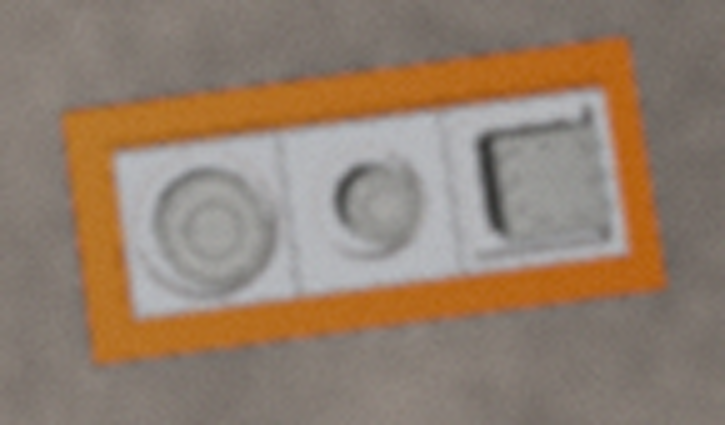

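All three containers are seated, with tops at about 62 mm. Now the lid.

Emit:
{"fn": "jog_arm", "kwargs": {
  "series": "0.06 -0.001 0.002 0.05 0; 0.06 -0.001 0.002 0.08 0; 0.06 -0.001 0.002 0.0915 0; 0.06 -0.001 0.002 0.0915 0; 0.0 -0.001 0.002 0.0915 0; 0.0 -0.001 0.002 0.0915 0; 0.0 -0.001 0.002 0.0915 0; 0.0 -0.001 0.002 0.0915 0; 0.0 -0.001 0.002 0.0915 0; 0.0 -0.001 0.002 0.0915 0; 0.0 -0.001 0.002 0.08 0; 0.0 -0.001 0.002 0.05 0; 0.0 -0.001 0.002 0.02 0; 0.0 -0.001 0.002 -0.01 0; 0.0 -0.001 0.002 -0.02 0; 0.0 -0.001 0.002 -0.02 0; 0.0 -0.001 0.002 -0.02 0; 0.0 -0.001 0.002 -0.02 0",
  "newtons": 40
}}

```text
t: 21.78
tool_pos: [0.4089, 0.1799, 0.1872]
tcp_rot: [-2.029, -2.397, 0.003]
wrist_force: [-0.6, -0.4, -2.0]
grip_width: 0.0135
grasp_force: 40.0
```

```bash
python3 - <<'E'
from h import *
plan(.4327,-.1902,.187,6.8)
E
```

```text
t 21.77 shift [-0.3689 -0.0376  0.0004] spin 2.7 yaw now 9.5 q6 0.13
```

Emit:
{"fn": "jog_arm", "kwargs": {
  "series": "0.0 -0.04 -0.004 0 0; 0.0 -0.085 -0.0087 0 0; 0.0 -0.13 -0.0133 0 1; 0.0 -0.175 -0.018 0 2; 0.0 -0.22 -0.0225 0 2.7; 0.0 -0.265 -0.027 0 2.7; 0.0 -0.31 -0.032 0 2.7; 0.0 -0.345 -0.0355 0 2.7; 0.0 -0.369 -0.0375 0 2.7; 0.0 -0.369 -0.0375 0 2.7; 0.0 -0.369 -0.0375 0 2.7; 0.0 -0.369 -0.0375 0 2.7; 0.0 -0.369 -0.0375 0 2.7; 0.0 -0.369 -0.0375 0 2.7"
}}

```text
t: 23.52
tool_pos: [0.4338, -0.1896, 0.1887]
tcp_rot: [2.085, 2.35, 0.0]
wrist_force: [0.4, 0.7, -2.3]
grip_width: 0.0131
grasp_force: 40.0
```

```bash
python3 - <<'E'
from h import *
print(r.get_obs()['wrist_force'])
plan(.4327,-.1902,.083,6.8)
c,im,d=cap('wrist','w6.png'); P=world(c,d); Z=P[...,2]
q=P[(Z>.14)&(Z<.2)&(abs(P[...,1]+.19)<.16)]; hsv=cv2.cvtColor(im,cv2.COLOR_BGR2HSV)
m=(hsv[...,1]>150)&(hsv[...,0]<25)&(Z>.15)&(Z<.185)
q=P[m]; A=np.c_[q,np.ones(len(q))]
sol=np.linalg.lstsq(np.c_[q[:,:2],np.ones(len(q))],q[:,2],rcond=None)[0]
print('lid top plane slopes',sol, len(q)); print(q.min(0),q.max(0))
t=cv2.minAreaRect(q[:,:2].astype(np.float32)); print(t)
E
```

```text
[ 0.35314368  0.71107944 -2.30640135]
 t 23.52 shift [-0.0005 -0.0012  0.1057] spin 0.0 yaw now 6.8 q6 -0.64
lid top plane slopes [0.00124889 0.00019161 0.18064942] 48615
[ 0.3600444  -0.29709208  0.17798176] [ 0.49433979 -0.05334823  0.18490857]
((0.43186333775520325, -0.17810003459453583), (0.11799625307321548, 0.23778587579727173), 6.769338607788086)
```

View pics/w6.png

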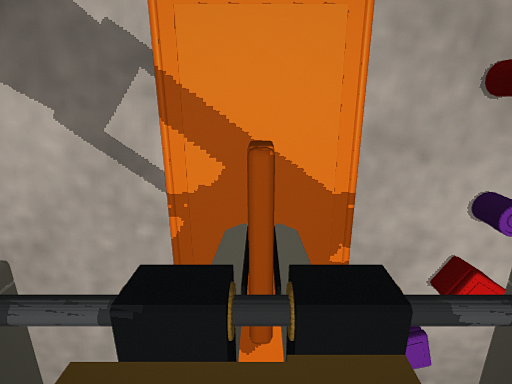

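The lid is level at yaw 6.8° and centred over the box. Lowering it.

Emit:
{"fn": "jog_arm", "kwargs": {
  "series": "0.0 -0.0005 -0.001 0.02 0; 0.0 -0.0005 -0.001 0.04 0; 0.0 -0.0005 -0.001 0.055 0; 0.0 -0.0005 -0.001 0.07 0; 0.0 -0.0005 -0.001 0.08 0; 0.0 -0.0005 -0.001 0.09 0; 0.0 -0.0005 -0.001 0.098 0; 0.0 -0.0005 -0.001 0.103 0; 0.0 -0.0005 -0.001 0.106 0; 0.0 -0.0005 -0.001 0.107 0; 0.0 -0.0005 -0.001 0.107 0; 0.0 -0.0005 -0.001 0.107 0"
}}

```text
t: 25.08
tool_pos: [0.4329, -0.1907, 0.0831]
tcp_rot: [2.085, 2.349, 0.0]
wrist_force: [-6.2, 3.6, 10.2]
grip_width: 0.0137
grasp_force: 40.0
```

Emit:
{"fn": "jog_arm", "kwargs": {
  "series": "0.05 0 0 0 0; 0.05 0 0 0 0; 0.05 0 0 0 0; 0.05 0 0 0 0; 0.06 0 0 -0.03 0; 0.06 0 0 -0.08 0; 0.06 0 0 -0.12 0; 0.06 0.06 0 -0.14 0; 0.06 0.12 0 -0.14 0; 0.06 0.18 0 -0.14 0; 0.06 0.24 0 -0.14 0; 0.06 0.3 0 -0.14 0; 0.06 0.3 0 -0.14 0; 0.06 0.3 0 -0.14 0"
}}

```text
t: 26.82
tool_pos: [0.3972, 0.1071, 0.2215]
tcp_rot: [2.084, 2.35, -0.001]
wrist_force: [-0.8, -1.2, -0.0]
grip_width: 0.0598
grasp_force: 0.0
```

```bash
python3 - <<'E'
from h import *
c,im,d=cap('top','t9.png'); P=world(c,d); Z=P[...,2]
hsv=cv2.cvtColor(im,cv2.COLOR_BGR2HSV)
m=np.zeros(Z.shape,bool); m[195:285,235:380]=1
q=P[m&(Z>.062)&(Z<.085)]; t=cv2.minAreaRect(q[:,:2].astype(np.float32))
print(t,np.median(q[:,2]),np.linalg.lstsq(np.c_[q[:,:2]-q[:,:2].mean(0),np.ones(len(q))],q[:,2],rcond=None)[0])
c2,i2,_=cap('scene'); cv2.imwrite('pics/fin.png',np.vstack([cv2.resize(im[100:290,90:420],(660,380)),cv2.resize(i2[120:280,90:390],(412,220))[:, :].copy() if 0 else cv2.copyMakeBorder(cv2.resize(i2[120:280,90:390],(412,220)),0,0,0,248,0)]))
E
```

```text
((0.43234705924987793, -0.19128483533859253), (0.11818330734968185, 0.2880902886390686), 6.823055267333984) 0.07529719630890452 [0.00105572 0.00041992 0.07523968]
```

View pics/fin.png

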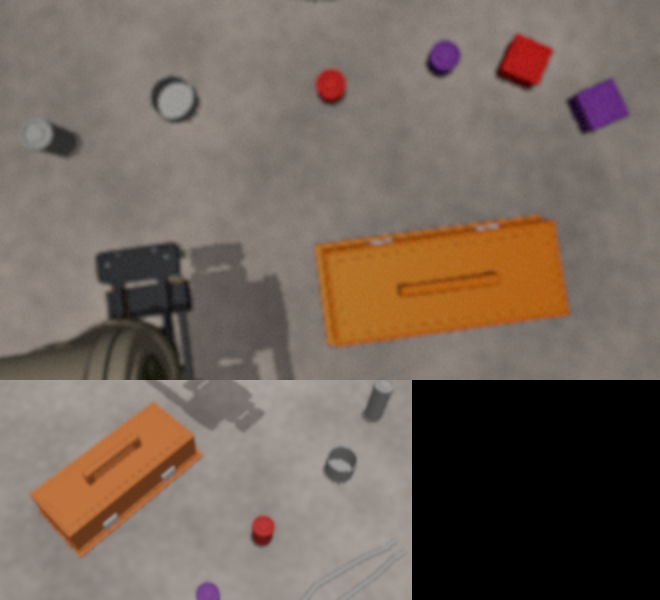

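The lid lies level. Its top is at 75 mm, which is 6 mm above its reading on the counter, so it sits on the ledge. The bowl (175,100) and canister (38,135) are where they were. Handing in.

```bash
python3 -c "
from bench import r
print(r.sign_off())"
```

```text
the job is handed in; nothing more can be done
None
```

The tiffin is packed and handed in at about 27 s: all three lidded containers stand in their matching inserts, the orange lid sits level on the ledge, and the bowl and canister were not touched.

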